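Fold up a stock tray and stack cuvette cases in it

TASK

Fold the two splayed long sides of the cardboard tray fully upright, then build up the column in it: set the tall white case squarely on the case already in the tray, and then the flat white case squarely on top, edges flush all round. Set the cases down gently without dropping them, leave the case already in the tray where it is, and do not disturb the spray bottle or the yellow tub.

Things in the scene. Friction and masses are not known exactly. Their poses are not given: they have to be found in the camera images.
- tray: open cardboard tray fixed to the bench: floor 200 (x axis) by 150 (y axis), 4 thick, with two end walls at x = -98 and +98 mm, 150 wide, 4 thick and standing 54 high. Its two long sides are hinged panels. A bench meter on a dark board (200 high at its stand) is fixed to the bench beyond the tray, at least 40 mm clear of it. Origin at the centre of its underside, z up.
- left_side (a joint): hinge angle of the tray's left side (a cardboard panel 190 long, 50 high, 4 thick, hinged along the tray floor's long edge at the tray's +y edge, y = +75 mm, z = 4 mm): 0 is splayed flat outward, 1.571 is upright, where it meets a stop. The stiff fold stays where it is left; at the start it leans outward at 0.7 to 1.1.
- right_side (a joint): hinge angle of the tray's right side (a cardboard panel 190 long, 50 high, 4 thick, hinged along the tray floor's long edge at the tray's -y edge, y = -75 mm, z = 4 mm): 0 is splayed flat outward, 1.571 is upright, where it meets a stop. The stiff fold stays where it is left; at the start it leans outward at 0.7 to 1.1.
- left_hinge (a point): middle of the left side's hinge line; its x axis runs along the hinge, its y axis from the hinge to the panel's free edge
- left_edge (a point): middle of the left side's free edge, 50 mm from the hinge line, midway through the panel's thickness
- right_hinge (a point): middle of the right side's hinge line; its x axis runs along the hinge, its y axis points from the free edge to the hinge
- right_edge (a point): middle of the right side's free edge, 50 mm from the hinge line, midway through the panel's thickness
- base_case: closed white plastic cuvette case with a thin grey lid seam and a blank grey panel on its lid, a smooth box 100 x 56 x 44 mm: 100 long (x axis), 56 wide (y axis), 44 high. Origin at the centre of its underside, z up. It stands loose on the tray's floor near the middle and is the foot of the column.
- tall_case: closed white plastic cuvette case with a thin grey lid seam and a blank grey panel on its lid, a smooth box 100 x 56 x 56 mm: 100 long (x axis), 56 wide (y axis), 56 high. Origin at the centre of its underside, z up. It stands on the bench to one side of the tray: the taller of the two cases outside it. Weighs 0.12 to 0.25 kg.
- flat_case: closed white plastic cuvette case with a thin grey lid seam and a blank grey panel on its lid, a smooth box 100 x 56 x 34 mm: 100 long (x axis), 56 wide (y axis), 34 high. Origin at the centre of its underside, z up. It stands on the bench to the other side of the tray: the lower of the two cases outside it. Weighs 0.08 to 0.17 kg.
- spray_bottle: bystander: clear spray bottle, 64 diameter, 214 high, yellow head; origin at the centre of its underside
- tub: bystander: open yellow plastic tub, 116 diameter at the rim, 100 high; origin at the centre of its underside
Things that resemble listed ones, but are neither listed nor needed, are in the scene too. Leave any green or orange look-alike of the tall_case alone.

How it is judged:
By the outcome, as a careful person would: the job done as asked, in the order asked, and still so for the second after the job is handed in, with the robot touching nothing.
It also fails if it takes over 72 s, if anything falls off the work surface, if the arm or the gripper's body presses on something with over 40 N, if the wrist force passes 120 N, or if a joint passes its speed limit or range.

ROBOT

A 7-joint arm with a two-finger parallel gripper is mounted at the origin on the work surface. World frame = base frame: x ahead of the robot, y to its left, z up, the work surface at z = 0. Lengths are in m, angles in degrees, forces in N, time in s.
With the tool pointing down it reaches from about 0.375 to 0.925 m from the base axis. Payload 3.1 kg.
Tool frame: the origin (TCP) lies between the finger pads; the fingertips stand 8 mm ahead of it and the grasp point (between the pads) lies 11 mm behind it; z points along the fingers, y is the line along which they close (so a half turn about z gives the same grasp; the last joint's range is limited). The gripper opens to 85 mm and grips with 20 to 120 N. Pads are 22 mm wide; open, the fingers measure 114 mm over their backs; the gripper's body (76 mm by 85 mm) begins 54 mm behind the grasp point. The pads swing forward as they close: fully open they stand 13 mm farther back than shut.
Start: joints at [-78.14, 21.939, 2.515, 91.553, -1.026, 66.532, -2.859], TCP at [0.195, 0.62, 0.239] pointing down, gripper open.
Joint ranges: [-149.38, 149.38], [-23.57, 123.04], [-84.95, 90], [0, 143.3], [-89.99, 269.99], [3.08, 112.72], [-163.45, 163.45]. Speed limits (degrees/s): [159.86, 159.86, 180, 180, 180, 180, 180].

INTERFACE

Orientations are given as [roll, pitch, yaw] about the fixed x, y, z axes, in that order (R = Rz(yaw) Ry(pitch) Rx(roll)).
In Python, from cell import state, viewer, ctrl gives the robot as it stands.
- The arm moves only by the tool move_arm, never from a script. Its argument "steps" is a list of rows, each a list of 3 entries, a list of its own where there are three numbers: the shift along the world's x, y, z each as a share of 750 mm, from -1 to 1, then the turn about the world's z as a share of 60 degrees, from -1 to 1, then the opening, from 0 (shut) to 1 (fully open). In form: [[[x, y, z], turn, hand], ...]. A call has exactly 5 rows; each row is the pose to reach, as a shift and turn from the pose commanded when the call began; what a row does not reach only later rows make up. A row lasts 1/12 s, in which the tool goes at most 41.7 mm and 7.16 degrees, less where a joint would pass 70% of its speed; a pose out of reach is approached as far as the arm can. A call with a number of a shift or a turn outside -1 to 1 is refused whole. A call with a gripper value outside its range is refused whole. The fingers move at their own pace and stop on an object; "newtons" is the grip in N (left out, the last holds). Time passes only in rows, so rows that repeat a pose let the fingers close, or fill a call up. It gives the time, the measured TCP pose, the force, the opening and the grip force at its end, in the units of the state.
- state(): the state, without advancing time (a new reading comes with each control period).
- viewer.camera(name): name is "side" or "top"; returns a dict with "color" (400x640x3 uint8, red, green, blue), "camera_matrix" (3x3 intrinsics, pixels), "rvec" (rotation vector, rad) and "tvec" (3), from world to camera coordinates, as OpenCV has them. Camera axes: x right, y down, z forward; pixel columns grow to the right and rows downward; lengths in m; the calibration is good to about 2 mm. A picture is of the moment at which its call begins. There is no depth.
- ctrl.job_done(): hands the job in; it is judged then, once.
The state is a dict: "clock": time; "q": joint angles; "joint_velocities": joint speeds; "joint_torque": joint torques, N m; "eef_pos": TCP position; "tcp_rot": TCP orientation; "ft_force": force on the tool from outside, world axes, zero at the start; "ft_torque": the same for the moment, N m; "gripper_width": finger opening in m; "finger_force": force on a finger pad.
Only numpy, scipy, OpenCV 4.12 (cv2) and the standard library are available. Lean on these libraries where they do the work, as an engineer would, in place of code of your own. Each camera call takes 0.05 s, during which the arm holds its last target. There are 200 camera calls.

## Working session

There is one attempt and no reset: what is moved stays moved. The work goes in short steps, Python scripts to look and compute and a tool call to move; the robot and the scene stay as the last step left them, time stands still between calls to the robot, and variables do not carry over. Pictures are saved under pics/ and viewed, at most 10 in all, crops included, and the job is handed in when it is done.

Besides the shell and the picture viewer there is one more tool, called by a JSON object that holds its "fn" and its "kwargs". move_arm: Moves the arm, as the interface text tells. Its arguments: {"type":"object","properties":{"steps":{"type":"array","items":{"type":"array"}},"newtons":{"type":"number"}},"required":["steps"]}

```bash
mkdir -p pics; ls; cat > h.py <<'E'
import numpy as np, cv2
from cell import state, viewer, ctrl
def cam(n):
    c=viewer.camera(n); return c
def P(c):
    R=cv2.Rodrigues(np.array(c["rvec"],float))[0]; t=np.array(c["tvec"],float).ravel()
    return np.array(c["camera_matrix"],float),R,t
def ray(c,uv):
    K,R,t=P(c); d=R.T@np.linalg.inv(K)@np.array([uv[0],uv[1],1.]); return -R.T@t,d
def onz(c,uv,z):
    o,d=ray(c,uv); return o+d*(z-o[2])/d[2]
def tri(c1,u1,c2,u2):
    o1,d1=ray(c1,u1);o2,d2=ray(c2,u2)
    A=np.stack([d1,-d2],1); s=np.linalg.lstsq(A,o2-o1,rcond=None)[0]
    a=o1+s[0]*d1;b=o2+s[1]*d2; return (a+b)/2,np.linalg.norm(a-b)
def proj(c,p):
    K,R,t=P(c); q=K@(R@np.array(p,float)+t); return q[:2]/q[2]
def save(c,f): cv2.imwrite(f,c["color"][:,:,::-1])
E
python3 - <<'E'
from h import *
import pickle
D={}
for n in("side","top"):
    c=cam(n);save(c,f"pics/{n}0.png");D[n]=c
    K,R,t=P(c);print(n,-R.T@t,K[0,0])
pickle.dump(D,open("c0.pkl","wb"))
print(state())
E
```

```text
pics
side [ 0.05763541 -0.9677943   0.73289724] 396.5688023325251
top [ 0.35491236 -0.03292412  1.1658941 ] 405.44471981803224
{'clock': 0.1, 'q': array([-78.13833532,  21.99032977,   2.51206697,  91.64114422,
        -1.0250012 ,  66.53154224,  -2.86031932]), 'joint_velocities': array([ 2.18950744e-03, -1.25030558e-04, -7.05784762e-02, -1.96601122e-01,
        7.29043372e-03, -9.97580269e-02,  3.88101674e-02]), 'joint_torque': array([ 2.40424743e-03, -4.34728038e+01,  1.02905765e+00, -2.50453699e+01,
        1.08263010e-02,  5.40628127e-03,  7.89086641e-06]), 'eef_pos': array([0.19483593, 0.61922362, 0.23796975]), 'tcp_rot': array([-1.79859711e+02,  8.19489215e-03,  1.62537966e+02]), 'ft_force': array([ 0.52907403, -0.31693697,  0.2255702 ]), 'ft_torque': array([-0.05326739,  0.00273897,  0.00932552]), 'finger_force': 0.0, 'gripper_width': 0.08514635282452686}
```

View pics/side0.png

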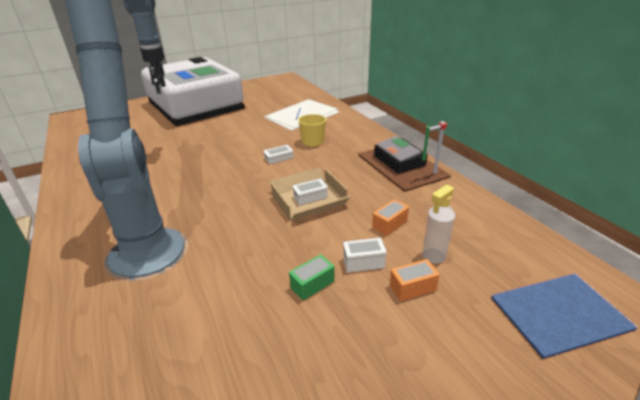

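View pics/top0.png

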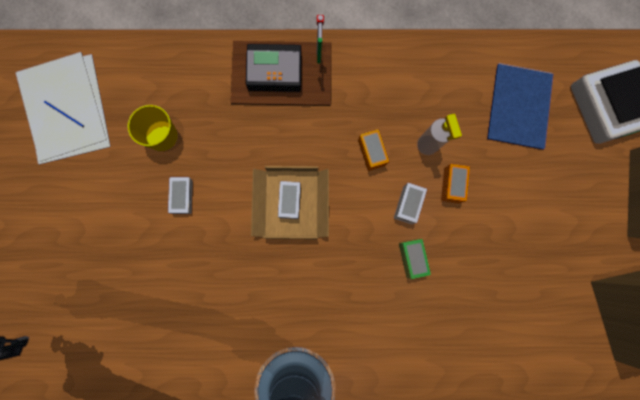

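Top view: the white cases are at (411,203), taller and to the right of the tray, and (179,195), left. The third is in the tray at (290,200). Possible look-alikes for tall_case are green (416,259), orange (457,183) and orange (374,148); in the side view they are green (312,276), orange (414,280) and orange (390,217). The white one at side (365,255) / top (411,203) is my choice.

```bash
cat > seg.py <<'E'
from h import *
def lids(c):
    """grey lid panels: list of (centroid, rect, area, meanHSV)"""
    hsv=cv2.cvtColor(c["color"],cv2.COLOR_RGB2HSV)
    m=((hsv[...,1]<60)&(hsv[...,2]>95)&(hsv[...,2]<185)).astype(np.uint8)
    n,l,s,ce=cv2.connectedComponentsWithStats(m,connectivity=4)
    out=[]
    for i in range(1,n):
        if 80<s[i,4]<900:
            ys,xs=np.where(l==i); r=cv2.minAreaRect(np.stack([xs,ys],1).astype(np.float32))
            out.append((ce[i].round(2),[round(float(v),1) for v in (*r[1],r[2])],s[i,4],hsv[l==i].mean(0).round()))
    return out
E
python3 - <<'E'
from seg import *
import pickle
D=pickle.load(open("c0.pkl","rb"))
for n in D:
    print(n)
    for o in lids(D[n]): print(*o)
t=D["top"]["color"];s=D["side"]["color"]
def cr(im,x,y,w,h): return cv2.resize(im[y:y+h,x:x+w],(w*5,h*5),interpolation=cv2.INTER_NEAREST)
a=np.hstack([cr(t,390,175,50,55),cr(t,250,160,85,55*1) ])
top=np.vstack([np.hstack([cr(t,395,180,36,45),cr(t,164,172,30,45),cr(t,250,162,84,45)]),
 np.hstack([cr(s,340,235,50,45),cr(s,255,140,50,45),cr(s,300,170,50,45)])])if 0 else None
A=np.hstack([cr(t,395,170,36,60),cr(t,164,170,30,60),cr(t,248,160,84,60)]);B=np.hstack([cr(s,340,230,50,50),cr(s,256,138,40,50),cr(s,270,166,60,50)])
w=min(A.shape[1],B.shape[1]);cv2.imwrite("pics/crop.png",np.vstack([A[:,:w],B[:,:w]])[:,:,::-1]);print(A.shape,B.shape)
for y in range(180,226,2): print(y,[int(v) for v in t[y,411-16:411+18].mean(1)])
E
```

```text
side
[278.56 157.35] [10.3, 28.1, 87.7] 180 [ 15.  27. 160.]
[116.72 186.23] [15.0, 28.1, 80.5] 317 [101.  47. 100.]
[310.25 196.26] [14.7, 33.8, 84.8] 327 [ 16.  26. 160.]
[390.68 209.26] [7.8, 20.2, 56.3] 137 [ 25.   9. 179.]
[363.93 246.47] [7.4, 27.8, 83.7] 203 [ 31.   6. 179.]
[364.14 262.08] [41.5, 21.6, 5.7] 608 [ 16.  25. 162.]
[310.94 268.3 ] [13.5, 33.4, 59.9] 414 [ 42.  16. 179.]
[414.53 271.19] [10.2, 30.1, 74.1] 282 [ 29.   8. 179.]
[571.31 292.68] [147.7, 41.7, 12.7] 269 [107.  39. 154.]
top
[438.71 131.04] [23.4, 17.1, 71.6] 289 [119.  18. 140.]
[374.21 147.54] [26.6, 12.6, 71.6] 342 [ 76.  11. 128.]
[458.18 181.77] [12.9, 26.7, 5.2] 343 [ 74.  10. 119.]
[178.37 194.66] [36.0, 21.0, 90.0] 648 [100.  12. 142.]
[288.94 199.43] [21.2, 36.9, 3.6] 635 [ 90.  13. 146.]
[411.82 202.46] [21.4, 36.4, 17.1] 709 [ 87.   8. 141.]
[416.56 258.28] [29.7, 14.1, 77.2] 419 [ 25.  13. 119.]
[327.51 389.91] [23.0, 8.0, 90.0] 130 [ 99.  49. 103.]
(300, 750, 3) (250, 750, 3)
180 [90, 92, 91, 90, 90, 89, 89, 91, 90, 89, 89, 88, 88, 88, 88, 87, 86, 85, 84, 85, 85, 84, 83, 84, 84, 83, 84, 84,
[... 2834 characters left out ...]
5, 167, 158, 152, 142, 133, 128, 124, 125, 145, 169, 174, 153, 115, 96, 95, 93, 93, 92, 93, 93, 93, 93]
218 [68, 70, 70, 72, 76, 86, 96, 109, 127, 143, 154, 166, 175, 178, 180, 179, 177, 173, 165, 161, 168, 175, 162, 128, 101, 92, 92, 92, 92, 91, 91, 92, 91, 91]
220 [63, 60, 62, 64, 65, 67, 67, 66, 64, 65, 69, 79, 91, 106, 129, 145, 155, 164, 173, 176, 178, 171, 146, 109, 92, 91, 92, 92, 91, 92, 92, 91, 91, 91]
222 [65, 60, 58, 58, 58, 57, 60, 60, 61, 63, 65, 67, 67, 68, 71, 73, 79, 87, 98, 113, 127, 128, 108, 93, 91, 90, 91, 90, 90, 91, 91, 91, 92, 91]
224 [81, 77, 71, 66, 61, 59, 59, 59, 58, 58, 58, 58, 58, 60, 62, 63, 64, 64, 65, 74, 83, 85, 86, 88, 88, 89, 88, 88, 88, 89, 91, 90, 89, 90]
```

View pics/crop.png

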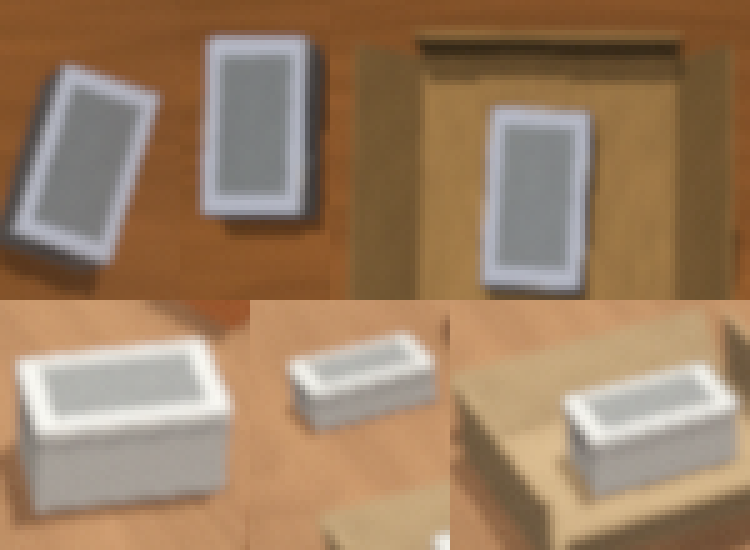

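The crop shows tall_case (left, tall side wall), flat_case (middle) and base_case in the tray. All three have bright lid rims that segment cleanly, and the chosen tall case is white.

```bash
cat > seg2.py <<'E'
from h import *
S=8
def quad(c,uv,thr,half=32):
    """outer contour of the bright lid rim near uv -> sub-pixel 4 corners by minAreaRect-like approx (blue channel)"""
    u0,v0=int(uv[0])-half,int(uv[1])-half
    b=c["color"][v0:v0+2*half,u0:u0+2*half].min(2)
    B=cv2.resize(b,None,fx=S,fy=S,interpolation=cv2.INTER_CUBIC)
    m=(B>thr).astype(np.uint8)
    cs,_=cv2.findContours(m,cv2.RETR_EXTERNAL,cv2.CHAIN_APPROX_NONE)
    k=min((k for k in cs if cv2.contourArea(k)>100*S*S),key=lambda k:np.linalg.norm(cv2.minAreaRect(k)[0]-(np.array(uv)-[u0,v0])*S))
    return (k[:,0,:]+0.5)/S-0.5+[u0,v0]
def lid(c,uv,thr,z):
    k=quad(c,uv,thr); p=np.array([onz(c,q,z)[:2] for q in k])
    (cx,cy),(w,h),a=cv2.minAreaRect((p*1000).astype(np.float32))
    if w<h: w,h,a=h,w,a-90
    a=(a+90)%180-90
    return np.array([cx,cy]),(w,h),a
E
python3 - <<'E'
from seg2 import *
import pickle
D=pickle.load(open("c0.pkl","rb"));t=D["top"];s=D["side"]
uv={"tall":((411.8,202.5),(364,246.5),.056),"flat":((178.4,194.7),(278.6,155),.034),"base":((289,199.4),(310,188),.048)}
for n,(a,b,z) in uv.items():
    for thr in (115,130): print(n,"top",thr,*lid(t,a,thr,z))
    for thr in (195,205): 
        try: print(n,"side",thr,*lid(s,b,thr,z))
        except Exception as e: print(n,e)
    # height: triangulate centres
    ct=proj(t,[*lid(t,a,125,z)[0]/1000,z]); cs=proj(s,[*lid(s,b,200,z)[0]/1000,z])
    print("  tri",*tri(t,ct,s,cs))
# tray profile on top row through middle
im=t["color"]
print([tuple(im[185,x]) for x in range(246,270,1)])
print([tuple(im[185,x]) for x in range(308,336,1)])
print("row wall", [(y,tuple(im[y,275])) for y in list(range(160,176))+list(range(230,244))])
E
```

```text
tall top 115 [ 502.17218018 -327.7411499 ] (101.39567565917969, 57.81377410888672) -19.229270935058594
tall top 130 [ 502.33935547 -327.82116699] (99.94245910644531, 56.34666061401367) -19.127700805664062
tall side 195 [ 502.34555054 -328.78903198] (100.48665618896484, 58.391929626464844) -19.18646240234375
tall side 205 [ 502.29907227 -328.81549072] (99.25785064697266, 56.26720428466797) -19.149154663085938
  tri [ 0.50261649 -0.32806491  0.0552366 ] 0.00047660047760738814
flat top 115 [531.19122314 323.98132324] (102.09473419189453, 58.50185775756836) 0.11080130934715271
flat top 130 [531.18701172 323.92657471] (100.43209838867188, 57.13461685180664) -0.17893218994140625
flat min() iterable argument is empty
flat min() iterable argument is emptyTraceback (most recent call last):
  File "<stdin>", line 11, in <module>
  File "seg2.py", line 13, in lid
    k=quad(c,uv,thr); p=np.array([onz(c,q,z)[:2] for q in k])
  File "seg2.py", line 10, in quad
    k=min((k for k in cs if cv2.contourArea(k)>100*S*S),key=lambda k:np.linalg.norm(cv2.minAreaRect(k)[0]-(np.array(uv)-[u0,v0])*S))
ValueError: min() iterable argument is empty
```

```bash
python3 - <<'E'
from seg2 import *
import pickle
D=pickle.load(open("c0.pkl","rb"));t=D["top"];s=D["side"]
uv={"flat":((178.4,194.7),(278.6,152),.034),"base":((289,199.4),(310,188),.048)}
for n,(a,b,z) in uv.items():
    for thr in (115,130): print(n,"top",thr,*lid(t,a,thr,z))
    for thr in (175,185,195,205): 
        try:
            print(n,"side",thr,*lid(s,b,thr,z))
            ct=proj(t,[*lid(t,a,130,z)[0]/1000,z]); cs=proj(s,[*lid(s,b,thr,z)[0]/1000,z])
            print("  tri",*tri(t,ct,s,cs))
        except Exception as e: print(n,e)
im=t["color"]
f=lambda p:int(p.astype(int).sum()/3)
print([(x,f(im[185,x])) for x in range(246,272)])
print([(x,f(im[185,x])) for x in range(308,336)])
for X in(275,305):print("col", [(y,f(im[y,X])) for y in list(range(160,176))+list(range(230,246))])
E
```

```text
flat top 115 [531.19122314 323.98132324] (102.09473419189453, 58.50185775756836) 0.11080130934715271
flat top 130 [531.18701172 323.92657471] (100.43209838867188, 57.13461685180664) -0.17893218994140625
flat side 175 [530.7677002  321.21688843] (104.64501953125, 68.34465789794922) -0.2229766845703125
  tri [0.53167688 0.32438499 0.03231306] 0.00047689827275463476
flat side 185 [530.68304443 321.33502197] (102.92034149169922, 63.58225631713867) -0.6220779418945312
  tri [0.53161173 0.3243855  0.03236932] 0.0003585031871200309
flat side 195 [678.55090332 553.95178223] (141.19981384277344, 84.89726257324219) -76.8392505645752
  tri [0.53520867 0.27260128 0.16688209] 0.0528830316545042
flat side 205 [679.33374023 553.4831543 ] (136.00839233398438, 81.32254028320312) -77.58263397216797
  tri [0.53554938 0.27246909 0.1668326 ] 0.05361071425735766
base top 115 [514.55450439  13.98563004] (103.08868408203125, 59.04786682128906) -3.0921630859375
base top 130 [514.61010742  13.95523071] (101.44609832763672, 57.587894439697266) -3.10528564453125
base side 175 [514.75360107  11.9785614 ] (104.07
[... 1241 characters left out ...]
162, 82), (163, 79), (164, 81), (165, 91), (166, 100), (167, 87), (168, 54), (169, 39), (170, 47), (171, 59), (172, 70), (173, 73), (174, 74), (175, 79), (230, 116), (231, 115), (232, 116), (233, 116), (234, 116), (235, 114), (236, 108), (237, 92), (238, 67), (239, 55), (240, 55), (241, 56), (242, 55), (243, 58), (244, 68), (245, 80)]
col [(160, 87), (161, 85), (162, 81), (163, 80), (164, 80), (165, 87), (166, 96), (167, 91), (168, 62), (169, 40), (170, 40), (171, 56), (172, 67), (173, 72), (174, 72), (175, 77), (230, 109), (231, 109), (232, 110), (233, 110), (234, 109), (235, 107), (236, 105), (237, 98), (238, 73), (239, 56), (240, 52), (241, 53), (242, 55), (243, 56), (244, 68), (245, 78)]
```

```bash
python3 - <<'E'
from seg2 import *
import pickle
D=pickle.load(open("c0.pkl","rb"));t=D["top"]
im=cv2.cvtColor(t["color"],cv2.COLOR_RGB2GRAY).astype(float)
im=cv2.GaussianBlur(im,(1,5),0)
L=[];Rr=[]
for y in range(176,232,3):
    g=np.diff(im[y]); 
    a=g[258:274]; a=np.clip(a,0,None); xl=258.5+(a*np.arange(16)).sum()/a.sum()
    b=-np.clip(g[310:324],None,0); xr=310.5+(b*np.arange(14)).sum()/b.sum()
    L.append(onz(t,(xl,y),.004)[:2]*1000);Rr.append(onz(t,(xr,y),.004)[:2]*1000)
for n,A in(("L",L),("R",Rr)):
    A=np.array(A);f=np.polyfit(A[:,0],A[:,1],1);print(n,"yaw",np.degrees(np.arctan(f[0])),"y@515",np.polyval(f,515))
for x in(275,305):
    for y in(164.7,167.6): print("farwall top",onz(t,(x,y),.054)*1000)
    print("near wall in/out",onz(t,(x,237.5),.054)*1000)
for x in(253,254,327,328.5): print([ (z,onz(t,(x,203),z)[1]*1000) for z in(.035,.045)])
for n,p in(("tub",(150,123)),("bottle",(438,131))): print(n,onz(t,p,.1)*1000)
E
```

```text
L yaw -0.1649573847573769 y@515 81.25282386703256
R yaw -0.5561005698311314 y@515 -65.17619053797398
farwall top [610.78251529  51.59099713  54.        ]
farwall top [602.48377655  51.5526219   54.        ]
near wall in/out [407.57468062  50.65131857  54.        ]
farwall top [610.35428275 -32.43564645  54.        ]
farwall top [602.04770561 -32.38615239  54.        ]
near wall in/out [406.95950312 -31.22373516  54.        ]
[(0.035, np.float64(114.23858030319164)), (0.045, np.float64(112.9372851428836))]
[(0.035, np.float64(111.43540495686194)), (0.045, np.float64(110.15889704547597))]
[(0.035, np.float64(-93.69440804120494)), (0.045, np.float64(-93.15704307347264))]
[(0.035, np.float64(-97.91973206169182)), (0.045, np.float64(-97.34500440867146))]
tub [717.69757795 387.61067496 100.        ]
bottle [ 692.12930609 -396.51541762  100.        ]
```

{"fn": "move_arm", "kwargs": {"steps": [[[0.028,-0.04,-0.009],0.02,0],[[0.056,-0.08,-0.018],0.04,0],[[0.084,-0.12,-0.027],0.06,0],[[0.112,-0.16,-0.036],0.08,0],[[0.14,-0.2,-0.045],0.096,0]], "newtons": 30}}

```text
clock: 0.52
eef_pos: [0.3005, 0.4681, 0.2046]
tcp_rot: [-179.9, -0.0, 168.4]
ft_force: [-0.2, -0.1, -0.3]
gripper_width: 0.0258
finger_force: 0.0
```

{"fn": "move_arm", "kwargs": {"steps": [[[0.028,-0.04,-0.009],0.02,0],[[0.056,-0.08,-0.018],0.04,0],[[0.084,-0.12,-0.027],0.06,0],[[0.112,-0.16,-0.036],0.08,0],[[0.14,-0.2,-0.045],0.096,0]]}}

```text
clock: 0.93
eef_pos: [0.4054, 0.3181, 0.1712]
tcp_rot: [-180.0, -0.0, 174.1]
ft_force: [0.8, 0.1, 0.3]
gripper_width: 0.0005
finger_force: 0.0
```

{"fn": "move_arm", "kwargs": {"steps": [[[0.028,-0.04,-0.009],0.02,0],[[0.056,-0.08,-0.018],0.04,0],[[0.084,-0.12,-0.027],0.06,0],[[0.112,-0.16,-0.036],0.08,0],[[0.14,-0.2,-0.045],0.096,0]]}}

```text
clock: 1.35
eef_pos: [0.5103, 0.1684, 0.1374]
tcp_rot: [-180.0, -0.0, 179.9]
ft_force: [0.6, 0.4, -0.7]
gripper_width: -0.0001
finger_force: 0.0
```

{"fn": "move_arm", "kwargs": {"steps": [[[0,0,-0.04],0,0],[[0,0,-0.08],0,0],[[0,0,-0.12],0,0],[[0,0,-0.145],0,0],[[0,-0.004,-0.148],0,0]]}}

```text
clock: 1.77
eef_pos: [0.5059, 0.1662, 0.0227]
tcp_rot: [-179.8, -0.5, 179.9]
ft_force: [0.2, -0.6, -0.1]
gripper_width: -0.0001
finger_force: 0.0
```

{"fn": "move_arm", "kwargs": {"steps": [[[0,-0.016,0],0,0],[[0,-0.032,0],0,0],[[0,-0.044,0],0,0],[[0,-0.056,0],0,0],[[0,-0.068,0],0,0]]}}

```text
clock: 2.18
eef_pos: [0.512, 0.1164, 0.0291]
tcp_rot: [179.8, 0.2, 179.8]
ft_force: [-0.3, 2.5, 1.1]
gripper_width: 0.0002
finger_force: 1.1
```

{"fn": "move_arm", "kwargs": {"steps": [[[0,-0.004,0],0,0],[[0,-0.006,0],0,0],[[0,-0.008,0],0,0],[[0,-0.01,0],0,0],[[0,-0.012,0],0,0]]}}

```text
clock: 2.6
eef_pos: [0.5099, 0.1073, 0.0269]
tcp_rot: [180.0, -0.0, 179.9]
ft_force: [0.6, 1.1, 0.2]
gripper_width: -0.0001
finger_force: 0.5
```

{"fn": "move_arm", "kwargs": {"steps": [[[0,-0.002,0],0,0],[[0,-0.004,0],0,0],[[0,-0.006,0],0,0],[[0,-0.008,0],0,0],[[0,-0.008,0],0,0]]}}

```text
clock: 3.02
eef_pos: [0.5097, 0.1005, 0.0268]
tcp_rot: [-180.0, -0.0, 179.8]
ft_force: [-1.1, -0.8, -0.5]
gripper_width: -0.0001
finger_force: 0.2
```

{"fn": "move_arm", "kwargs": {"steps": [[[0,-0.001,0],0,0],[[0,-0.002,0],0,0],[[0,-0.003,0],0,0],[[0,-0.004,0],0,0],[[0,-0.004,0],0,0]]}}

```text
clock: 3.43
eef_pos: [0.5097, 0.0996, 0.0269]
tcp_rot: [179.9, -0.0, 179.9]
ft_force: [-0.7, 4.0, -0.1]
gripper_width: 0.0001
finger_force: 2.4
```

{"fn": "move_arm", "kwargs": {"steps": [[[0,-0.001,0],0,0],[[0,-0.002,0],0,0],[[0,-0.003,0],0,0],[[0,-0.003,0],0,0],[[0,-0.003,0],0,0]]}}

```text
clock: 3.85
eef_pos: [0.5097, 0.0995, 0.027]
tcp_rot: [179.8, -0.0, 180.0]
ft_force: [0.3, 8.5, -2.4]
gripper_width: 0.0001
finger_force: 4.0
```

{"fn": "move_arm", "kwargs": {"steps": [[[0,-0.001,0],0,0],[[0,-0.002,0],0,0],[[0,-0.003,0],0,0],[[0,-0.003,0],0,0],[[0,-0.003,0],0,0]]}}

```text
clock: 4.27
eef_pos: [0.5097, 0.0995, 0.027]
tcp_rot: [179.7, 0.0, -179.9]
ft_force: [-0.7, 11.2, -1.9]
gripper_width: -0.0001
finger_force: 5.6
```

{"fn": "move_arm", "kwargs": {"steps": [[[0,0.03,0],0,0],[[0,0.03,0.04],0,0],[[0,0.03,0.09],0,0],[[0,0.03,0.13],0,0],[[0,0.03,0.15],0,0]]}}

```text
clock: 4.68
eef_pos: [0.5128, 0.1149, 0.1434]
tcp_rot: [180.0, 0.4, 179.7]
ft_force: [0.9, 0.0, 0.3]
gripper_width: -0.0002
finger_force: 0.0
```

{"fn": "move_arm", "kwargs": {"steps": [[[0,-0.054,0],0,0],[[0,-0.108,0],0,0],[[0,-0.162,0],0,0],[[0,-0.216,0],0,0],[[0,-0.27,0],0,0]]}}

```text
clock: 5.1
eef_pos: [0.5093, -0.0899, 0.1397]
tcp_rot: [-179.9, 0.0, 179.8]
ft_force: [1.3, 0.4, -0.2]
gripper_width: 0.0001
finger_force: 0.0
```

{"fn": "move_arm", "kwargs": {"steps": [[[0,-0.05,0],0,0],[[0,-0.084,0],0,0],[[0,-0.084,-0.05],0,0],[[0,-0.084,-0.1],0,0],[[0,-0.084,-0.145],0,0]]}}

```text
clock: 5.52
eef_pos: [0.5097, -0.1524, 0.03]
tcp_rot: [-179.9, 0.1, 179.6]
ft_force: [0.3, 0.8, -1.0]
gripper_width: 0.0001
finger_force: 0.0
```

{"fn": "move_arm", "kwargs": {"steps": [[[0,0.005,-0.005],0,0],[[0,0.02,-0.005],0,0],[[0,0.035,-0.005],0,0],[[0,0.05,-0.005],0,0],[[0,0.065,-0.005],0,0]]}}

```text
clock: 5.93
eef_pos: [0.5126, -0.1, 0.0296]
tcp_rot: [-179.9, 0.3, 179.9]
ft_force: [0.2, -2.6, 2.1]
gripper_width: 0.0001
finger_force: 1.2
```

{"fn": "move_arm", "kwargs": {"steps": [[[0,0.006,0],0,0],[[0,0.011,0],0,0],[[0,0.016,0],0,0],[[0,0.02,0],0,0],[[0,0.022,0],0,0]]}}

```text
clock: 6.35
eef_pos: [0.5102, -0.0838, 0.0272]
tcp_rot: [180.0, 0.0, 179.8]
ft_force: [-0.2, -1.4, -0.3]
gripper_width: -0.0003
finger_force: 0.5
```

{"fn": "move_arm", "kwargs": {"steps": [[[0,0.002,0],0,0],[[0,0.003,0],0,0],[[0,0.004,0],0,0],[[0,0.005,0],0,0],[[0,0.005,0],0,0]]}}

```text
clock: 6.77
eef_pos: [0.51, -0.0822, 0.027]
tcp_rot: [-179.9, 0.0, 179.7]
ft_force: [-0.9, -4.1, 0.8]
gripper_width: 0.0005
finger_force: 2.3
```

{"fn": "move_arm", "kwargs": {"steps": [[[0,0.001,0],0,0],[[0,0.002,0],0,0],[[0,0.002,0],0,0],[[0,0.002,0],0,0],[[0,0.002,0],0,0]]}}

```text
clock: 7.18
eef_pos: [0.5099, -0.0821, 0.027]
tcp_rot: [-179.8, 0.0, 179.7]
ft_force: [0.3, -6.7, -0.7]
gripper_width: -0.0
finger_force: 3.5
```

{"fn": "move_arm", "kwargs": {"steps": [[[0,0.003,0],0,0],[[0,-0.05,0],0,0],[[0,-0.05,0.05],0,0],[[0,-0.06,0.1],-0.1,0.3],[[0,-0.1,0.125],-0.2,1]]}}

```text
clock: 7.6
eef_pos: [0.512, -0.1486, 0.1227]
tcp_rot: [179.7, 0.0, 167.9]
ft_force: [1.1, 0.8, 0.6]
gripper_width: 0.0236
finger_force: 0.0
```

{"fn": "move_arm", "kwargs": {"steps": [[[0,-0.05,0],-0.1,1],[[-0.005,-0.1,0],-0.115,1],[[-0.01,-0.15,0],-0.115,1],[[-0.01,-0.2,0],-0.115,1],[[-0.01,-0.233,0],-0.115,1]]}}

```text
clock: 8.02
eef_pos: [0.5015, -0.3315, 0.1207]
tcp_rot: [-180.0, -0.0, 160.8]
ft_force: [-0.1, -0.4, -0.4]
gripper_width: 0.0833
finger_force: 0.0
```

{"fn": "move_arm", "kwargs": {"steps": [[[0,0,-0.02],0,1],[[0,0,-0.02],0,1],[[0,0,-0.02],0,1],[[0,0,-0.02],0,1],[[0,0,-0.02],0,1]]}}

```text
clock: 8.43
eef_pos: [0.5035, -0.3265, 0.1058]
tcp_rot: [179.9, -0.0, 161.1]
ft_force: [0.2, 0.2, -0.7]
gripper_width: 0.0854
finger_force: 0.0
```

```bash
python3 - <<'E'
from h import *
s=state();print(s["eef_pos"],s["tcp_rot"],s["gripper_width"])
t=cam("top");a=cam("side")
A=cv2.resize(t["color"][150:270,230:470],None,fx=3,fy=3);B=cv2.resize(a["color"][150:290,250:430],None,fx=2,fy=2)
M=np.zeros((360+240,720,3),np.uint8);M[:360]=A;M[360:,:360]=B[:240];cv2.imwrite("pics/fold.png",M[:,:,::-1])
E
```

```text
[ 0.50346522 -0.32650101  0.10583197] [ 1.79908077e+02 -1.68518206e-02  1.61087992e+02] 0.08542471283089882
```

View pics/fold.png

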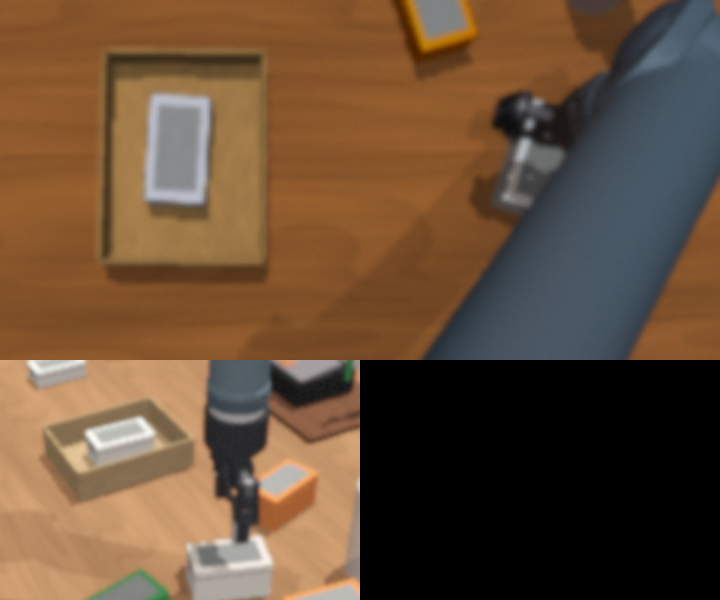

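Both long sides now stand upright: in the top crop the tray is a clean rectangle (105–265, 50–265). The gripper is over tall_case.

{"fn": "move_arm", "kwargs": {"steps": [[[-0.001,-0.002,-0.03],-0.003,1],[[-0.001,-0.002,-0.06],-0.003,1],[[-0.001,-0.002,-0.09],-0.003,1],[[-0.001,-0.002,-0.105],-0.003,1],[[-0.001,-0.002,-0.105],-0.003,1]]}}

```text
clock: 8.95
eef_pos: [0.5, -0.328, 0.0244]
tcp_rot: [179.9, -0.3, 160.8]
ft_force: [-1.0, 0.2, -0.2]
gripper_width: 0.0855
finger_force: 0.0
```

{"fn": "move_arm", "kwargs": {"steps": [[[0,0,0],0,0.6],[[0,0,0],0,0.5],[[0,0,0],0,0.4],[[0,0,0],0,0.3],[[0,0,0],0,0.2]], "newtons": 40}}

```text
clock: 9.37
eef_pos: [0.5034, -0.3309, 0.0289]
tcp_rot: [180.0, 0.2, 160.7]
ft_force: [1.1, -0.1, 5.6]
gripper_width: 0.0556
finger_force: 45.1
```

{"fn": "move_arm", "kwargs": {"steps": [[[0,0,0],0,0.2],[[0,0,0],0,0.2],[[0,0,0],0,0.2],[[0,0,0.01],0,0.2],[[0,0,0.02],0,0.2]]}}

```text
clock: 9.78
eef_pos: [0.5006, -0.3297, 0.0417]
tcp_rot: [180.0, -0.1, 160.7]
ft_force: [0.3, 0.3, -3.0]
gripper_width: 0.0558
finger_force: 44.3
```

{"fn": "move_arm", "kwargs": {"steps": [[[0,0,0.05],0,0.2],[[0,0.01,0.1],0.08,0.2],[[0,0.05,0.13],0.16,0.2],[[0,0.1,0.145],0.24,0.2],[[0,0.15,0.145],0.268,0.2]]}}

```text
clock: 10.2
eef_pos: [0.5034, -0.2194, 0.1548]
tcp_rot: [-179.9, 0.4, 176.8]
ft_force: [1.1, 0.8, -2.6]
gripper_width: 0.0556
finger_force: 44.5
```

{"fn": "move_arm", "kwargs": {"steps": [[[0,0.05,0],0,0.2],[[0.005,0.1,0],0,0.2],[[0.01,0.15,0],0,0.2],[[0.015,0.2,0],0,0.2],[[0.018,0.25,0],0,0.2]]}}

```text
clock: 10.62
eef_pos: [0.5146, -0.0289, 0.151]
tcp_rot: [-180.0, 0.0, 176.8]
ft_force: [0.8, -0.1, -1.4]
gripper_width: 0.0558
finger_force: 44.5
```

{"fn": "move_arm", "kwargs": {"steps": [[[0,0.04,0],0,0.2],[[0,0.059,0],0,0.2],[[0,0.059,0],0,0.2],[[0,0.059,-0.02],0,0.2],[[0,0.059,-0.02],0,0.2]]}}

```text
clock: 11.03
eef_pos: [0.513, 0.0129, 0.1339]
tcp_rot: [-179.9, -0.3, 176.8]
ft_force: [-1.1, -0.2, -2.0]
gripper_width: 0.0553
finger_force: 44.3
```

{"fn": "move_arm", "kwargs": {"steps": [[[0,0,0],0,0.2],[[0,0,0],0,0.2],[[0,0,0],0,0.2],[[0,0,0],0,0.2],[[0,0,0],0,0.2]]}}

```text
clock: 11.45
eef_pos: [0.5157, 0.0136, 0.1362]
tcp_rot: [180.0, 0.0, 176.8]
ft_force: [-0.3, 0.3, -3.2]
gripper_width: 0.0556
finger_force: 44.2
```

```bash
python3 - <<'E'
from h import *
import pickle
s=state();print(s["eef_pos"],s["tcp_rot"],s["gripper_width"])
t=cam("top");a=cam("side");pickle.dump((t,a,s),open("c1.pkl","wb"))
A=cv2.resize(t["color"][150:260,220:380],None,fx=4,fy=4,interpolation=0)[:,:400];B=cv2.resize(a["color"][130:240,260:360],None,fx=4,fy=4,interpolation=0)
A=cv2.resize(t["color"][150:260,240:340],None,fx=4,fy=4,interpolation=0)
cv2.imwrite("pics/held.png",np.hstack([A,B])[:,:,::-1])
E
```

```text
[0.51565335 0.01363636 0.13624657] [1.79991097e+02 4.78290020e-02 1.76772066e+02] 0.0555544942018165
```

View pics/held.png

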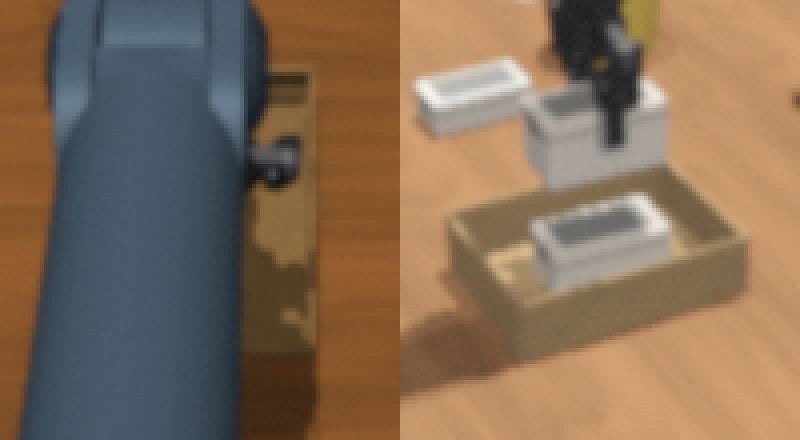

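The top view is blocked by the arm. The side view shows the held case (525–668, 80–185 in the crop) above base_case (530–670, 195–290). I'll lower it to about 4 mm above base_case and compare edges.

{"fn": "move_arm", "kwargs": {"steps": [[[0,0,-0.02],0,0.2],[[-0.001,0.0005,-0.04],0,0.2],[[-0.001,0.0005,-0.06],0,0.2],[[-0.001,0.0005,-0.07],0,0.2],[[-0.001,0.0005,-0.076],0,0.2]]}}

```text
clock: 11.97
eef_pos: [0.5137, 0.0144, 0.0777]
tcp_rot: [-180.0, -0.1, 176.8]
ft_force: [0.7, 0.1, -2.5]
gripper_width: 0.0553
finger_force: 44.4
```

{"fn": "move_arm", "kwargs": {"steps": [[[0,0,0],0,0.2],[[0,0,0],0,0.2],[[0,0,0],0,0.2],[[0,0,0],0,0.2],[[0,0,0],0,0.2]]}}

```text
clock: 12.38
eef_pos: [0.5152, 0.0145, 0.0795]
tcp_rot: [180.0, 0.1, 176.8]
ft_force: [0.5, -0.1, -2.7]
gripper_width: 0.0554
finger_force: 44.4
```

```bash
cat > edges.py <<'E'
from h import *
# world x of left/right silhouette edges of the front (-y) face, row by row, side camera
def edges(c,u0,u1,rows):
    g=cv2.GaussianBlur(c["color"][:,:,2].astype(float),(1,1),0)
    out=[]
    for r in rows:
        seg=g[r,u0:u1]; d=np.diff(seg)
        i=int(np.argmax(d[:len(d)//2])); j=len(d)//2+int(np.argmin(d[len(d)//2:]))
        def sub(k,s):
            w=np.clip(s*d[max(k-2,0):k+3],0,None); return u0+.5+max(k-2,0)+(w*np.arange(len(w))).sum()/w.sum()
        out.append((r,round(sub(i,1),2),round(sub(j,-1),2)))
    return out
E
python3 - <<'E'
from edges import *
import pickle
s=state();print(s["eef_pos"],s["tcp_rot"],s["ft_force"])
a=cam("side");pickle.dump((a,s),open("c2.pkl","wb"))
for z in(.004,.048,.052,.108):
    print(z,[proj(a,[.5146+dx*np.cos(-.054)-dy*np.sin(-.054),.014+dx*np.sin(-.054)+dy*np.cos(-.054),z]).round(1).tolist() for dx,dy in((-.05,-.028),(.05,-.028))])
for o in edges(a,280,345,range(165,206,2)): print(*o)
cv2.imwrite("pics/hover.png",cv2.resize(a["color"][150:215,270:350],None,fx=8,fy=8,interpolation=cv2.INTER_CUBIC)[:,:,::-1])
E
```

```text
[0.51523067 0.01447637 0.07952532] [1.79976395e+02 8.71588089e-02 1.76815592e+02] [ 0.46101162 -0.07022516 -2.6674186 ]
0.004 [[298.9, 205.4], [327.2, 197.6]]
0.048 [[298.2, 193.9], [327.0, 186.2]]
0.052 [[298.1, 192.8], [327.0, 185.2]]
0.108 [[297.1, 177.5], [326.8, 170.1]]
165 305.5 322.83
167 310.26 323.9
169 290.95 325.65
171 290.69 326.0
173 291.59 326.12
175 294.12 326.49
177 295.39 326.68
179 296.52 326.6
181 291.17 326.65
183 291.27 326.75
185 291.55 327.6
187 292.08 327.67
189 292.61 327.85
191 296.13 329.21
193 296.84 326.82
195 281.63 326.52
197 282.57 317.62
199 283.69 312.53
201 296.82 311.77
203 285.77 318.5
205 287.29 324.5
```

View pics/hover.png

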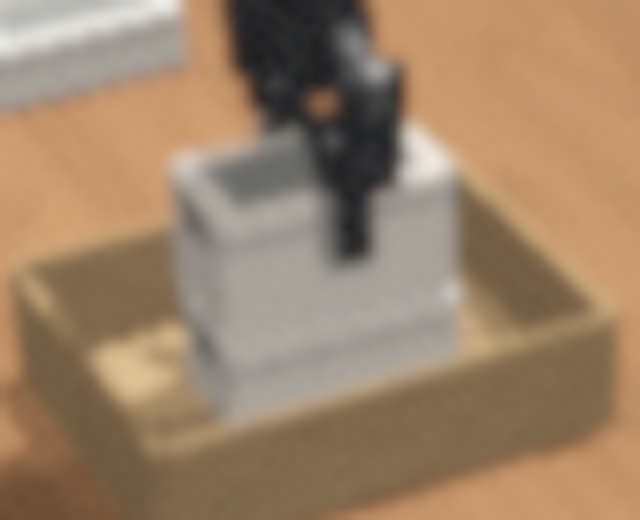

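Side edges agree: tall right edge at about 326.7 px and base at 326.5–326.8 px, both with the same bias from prediction. I'll lower it gently now.

{"fn": "move_arm", "kwargs": {"steps": [[[0,-0.0005,-0.001],0,0.2],[[0,-0.0005,-0.002],0,0.2],[[0,-0.0005,-0.003],0,0.2],[[0,-0.0005,-0.004],0,0.2],[[0,-0.0005,-0.004],0,0.2]]}}

```text
clock: 12.85
eef_pos: [0.5146, 0.014, 0.0769]
tcp_rot: [180.0, -0.0, 176.8]
ft_force: [-3.8, 0.3, 5.9]
gripper_width: 0.0555
finger_force: 45.5
```

{"fn": "move_arm", "kwargs": {"steps": [[[0,0,-0.0005],0,0.2],[[0,0,-0.001],0,0.2],[[0,0,-0.0015],0,0.2],[[0,0,-0.002],0,0.2],[[0,0,-0.002],0,0.2]]}}

```text
clock: 13.27
eef_pos: [0.5146, 0.014, 0.0768]
tcp_rot: [179.9, -0.1, 176.8]
ft_force: [-8.2, -0.4, 17.7]
gripper_width: 0.0552
finger_force: 46.8
```

{"fn": "move_arm", "kwargs": {"steps": [[[0,0,0.001],0,0.2],[[0,0,0.002],0,0.2],[[0,0,0.002],0,0.2],[[0,0,0.002],0,0.2],[[0,0,0.002],0,0.2]]}}

```text
clock: 13.68
eef_pos: [0.5146, 0.014, 0.0769]
tcp_rot: [180.0, -0.0, 176.8]
ft_force: [-4.8, 0.1, 9.0]
gripper_width: 0.0556
finger_force: 45.6
```

{"fn": "move_arm", "kwargs": {"steps": [[[0,0,0],0,0.7],[[0,0,0],0,0.8],[[0,0,0],0,1],[[0,0,0],0,1],[[0,0,0],0,1]]}}

```text
clock: 14.1
eef_pos: [0.5146, 0.0141, 0.0756]
tcp_rot: [-180.0, -0.0, 176.8]
ft_force: [-1.3, 0.7, -0.8]
gripper_width: 0.0856
finger_force: 0.0
```

{"fn": "move_arm", "kwargs": {"steps": [[[0,0,0.03],0,1],[[0,0,0.08],0,1],[[0,0,0.13],0,1],[[0,0.02,0.15],0,1],[[0,0.06,0.15],0,1]]}}

```text
clock: 14.52
eef_pos: [0.5188, 0.0549, 0.1936]
tcp_rot: [179.9, 0.6, 176.3]
ft_force: [2.0, 0.0, -0.4]
gripper_width: 0.0852
finger_force: 0.0
```

{"fn": "move_arm", "kwargs": {"steps": [[[0,0.05,0],0,1],[[0,0.1,0],0.025,1],[[0,0.15,0],0.05,1],[[0.01,0.2,0],0.05,1],[[0.018,0.25,-0.03],0.05,1]]}}

```text
clock: 14.93
eef_pos: [0.5309, 0.2485, 0.1712]
tcp_rot: [179.7, 0.5, 179.9]
ft_force: [1.4, 0.4, 1.6]
gripper_width: 0.0854
finger_force: 0.0
```

{"fn": "move_arm", "kwargs": {"steps": [[[0.002,0.05,-0.04],0,1],[[0.004,0.1,-0.09],0,1],[[0.004,0.103,-0.1],0,1],[[0.004,0.103,-0.1],0,1],[[0.004,0.103,-0.1],0,1]]}}

```text
clock: 15.35
eef_pos: [0.529, 0.3219, 0.0901]
tcp_rot: [-179.8, -0.2, 180.0]
ft_force: [0.4, -0.4, -0.4]
gripper_width: 0.0853
finger_force: 0.0
```

```bash
python3 - <<'E'
from seg2 import *
import pickle
s=state();print(s["eef_pos"],s["tcp_rot"])
t=cam("top");a=cam("side");pickle.dump((t,a,s),open("c3.pkl","wb"))
for z in(.104,):
    p=proj(t,[.5146,.014,z]);q=proj(a,[.5146,.014,z]);print(p,q)
    for thr in(115,130): print("top",*lid(t,p,thr,z))
    for thr in(195,205):
        try:print("side",*lid(a,q,thr,z))
        except Exception as e:print(e)
A=cv2.resize(t["color"][150:260,160:330],None,fx=3,fy=3);B=cv2.resize(a["color"][120:230,260:350],None,fx=3,fy=3)
cv2.imwrite("pics/placed.png",np.hstack([A,B])[:,:,::-1])
E
```

```text
[0.52900304 0.32194815 0.09006732] [-179.84606231   -0.19356131  179.97524619]
[287.63418878 195.92389025] [308.6566209  170.77335879]
top [512.74066162  13.75168037] (103.91452026367188, 59.91465377807617) -3.3547821044921875
top [512.65258789  13.68299675] (102.29881286621094, 58.61690902709961) -3.3603286743164062
side [512.49786377  11.84062004] (101.07958221435547, 60.176666259765625) -3.3372421264648438
side [512.43572998  11.89113235] (99.44595336914062, 57.512596130371094) -3.3135147094726562
```

View pics/placed.png

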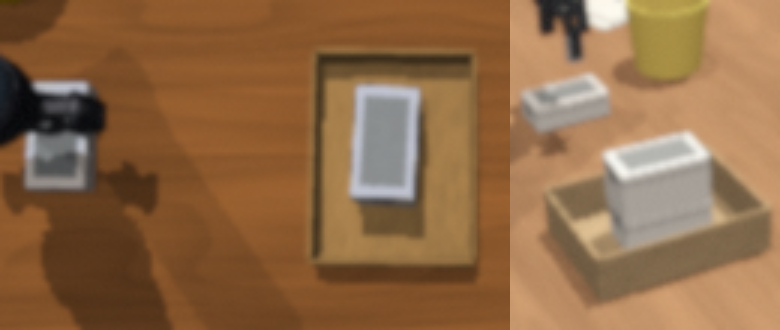

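Tall case is standing on the base, but the lid reads about 2 mm short in x. I'll compare tall and base edges directly in the same side picture.

```bash
cat > cmp.py <<'E'
from h import *
import pickle
D=pickle.load(open("c0.pkl","rb")); c3=pickle.load(open("c3.pkl","rb"))
th=np.radians(-3.1)
def corner(dx,dy,z,c=(.5146,.014)): return [c[0]+dx*np.cos(th)-dy*np.sin(th),c[1]+dx*np.sin(th)+dy*np.cos(th),z]
def prof(c,dx,dy,z,ch):
    """u offset of the strongest edge near the predicted vertical edge at height z"""
    u,v=proj(c,corner(dx,dy,z)); 
    xs=u+np.arange(-4,4.01,.25)
    g=cv2.remap(c["color"][...,ch].astype(np.float32),xs[None].astype(np.float32),np.full((1,len(xs)),v,np.float32),cv2.INTER_CUBIC)[0]
    return u,v,g
def off(c,dx,dy,zs,ch,sg):
    r=[]
    for z in zs:
        u,v,g=prof(c,dx,dy,z,ch); d=sg*np.diff(g); k=int(d.argmax()); w=np.clip(d[max(0,k-6):k+7],0,None)
        r.append((round(z,3),round(((w*(np.arange(len(w))+max(0,k-6)+.5)).sum()/w.sum())*.25-4,2),int(d.max())))
    return r
E
python3 - <<'E'
from cmp import *
print("c0 base right",off(D["side"],.05,-.028,np.arange(.012,.046,.004),2,-1))
print("c3 base right",off(c3[1],.05,-.028,np.arange(.012,.046,.004),2,-1))
print("c3 tall right",off(c3[1],.05,-.028,np.arange(.054,.102,.004),2,-1))
for n,c,zs in(("c0 base left",D["side"],np.arange(.02,.046,.006)),("c3 base left",c3[1],np.arange(.02,.046,.006)),("c3 tall left",c3[1],np.arange(.054,.1,.008))):
    print(n)
    for z in zs: 
        u,v,g=prof(c,-.05,-.028,z,2); print(round(z,3),g[::2].astype(int).tolist())
p=[proj(D["side"],corner(.05+d,-.028,.06))[0] for d in(0,.01)];print("px per 10mm x",p[1]-p[0])
E
```

```text
c0 base right [(np.float64(0.012), np.float64(-0.88), 1), (np.float64(0.016), np.float64(0.03), 1), (np.float64(0.02), np.float64(3.47), 1), (np.float64(0.024), np.float64(3.35), 2), (np.float64(0.028), np.float64(3.28), 4), (np.float64(0.032), np.float64(2.73), 4), (np.float64(0.036), np.float64(2.03), 3), (np.float64(0.04), np.float64(0.02), 5), (np.float64(0.044), np.float64(0.01), 10)]
c3 base right [(np.float64(0.012), np.float64(-2.04), 2), (np.float64(0.016), np.float64(-0.12), 3), (np.float64(0.02), np.float64(3.24), 3), (np.float64(0.024), np.float64(3.35), 3), (np.float64(0.028), np.float64(3.3), 4), (np.float64(0.032), np.float64(2.8), 3), (np.float64(0.036), np.float64(1.96), 3), (np.float64(0.04), np.float64(0.89), 4), (np.float64(0.044), np.float64(0.17), 6)]
c3 tall right [(np.float64(0.054), np.float64(0.01), 7), (np.float64(0.058), np.float64(0.05), 7), (np.float64(0.062), np.float64(-0.03), 8), (np.float64(0.066), np.float64(-0.09), 8), (np.float64(0.07), np.float64(-0.07), 8), (np.float64(0.074), np.float64(-0.07), 9), (np.float64(0.078), np.float64(-0.05), 9), (np
[... 1050 characters left out ...]
, 143, 143]
0.044 [128, 123, 118, 115, 116, 120, 126, 131, 138, 143, 146, 146, 148, 151, 150, 148, 145]
c3 tall left
0.054 [111, 105, 103, 106, 114, 122, 132, 140, 147, 151, 153, 153, 154, 155, 156, 155, 154]
0.062 [112, 117, 123, 127, 130, 133, 136, 141, 146, 149, 150, 152, 152, 152, 152, 152, 153]
0.07 [128, 133, 133, 135, 136, 137, 137, 140, 144, 148, 150, 151, 152, 153, 153, 152, 151]
0.078 [131, 134, 134, 135, 136, 139, 142, 145, 146, 148, 150, 152, 153, 153, 152, 151, 152]
0.086 [135, 136, 135, 134, 135, 137, 140, 143, 145, 148, 150, 151, 152, 152, 152, 152, 152]
0.094 [129, 128, 127, 126, 127, 128, 130, 134, 137, 140, 142, 142, 143, 144, 145, 144, 143]
px per 10mm x 2.8177595698924733
```

```bash
python3 - <<'E'
from seg import lids
from seg2 import *
import pickle
D=pickle.load(open("c0.pkl","rb")); t3,a3,_=pickle.load(open("c3.pkl","rb"))
def panel(c,p,lo,hi):
    S=8;u0,v0=int(p[0])-32,int(p[1])-32
    g=c["color"][v0:v0+64,u0:u0+64].min(2);B=cv2.resize(g,None,fx=S,fy=S,interpolation=cv2.INTER_CUBIC)
    m=((B<hi)&(B>lo)).astype(np.uint8);m=cv2.morphologyEx(m,cv2.MORPH_OPEN,np.ones((17,17)))
    n,l,s,ce=cv2.connectedComponentsWithStats(m)
    q=(np.array(p)-[u0,v0])*S;k=l[int(q[1]),int(q[0])]
    cs,_=cv2.findContours((l==k).astype(np.uint8),cv2.RETR_EXTERNAL,cv2.CHAIN_APPROX_NONE)
    return (max(cs,key=cv2.contourArea)[:,0]+.5)/S-.5+[u0,v0]
def rect(c,k,z):
    P_=np.array([onz(c,q,z)[:2] for q in k])*1000
    r=cv2.minAreaRect(P_.astype(np.float32));h=cv2.moments(P_.astype(np.float32)[:,None]);return np.round([h["m10"]/h["m00"],h["m01"]/h["m00"],*r[0],*r[1],r[2]],2)
for n,c,p,z in(("c0 base",D["top"],(289,199.4),.048),("c0 tall",D["top"],(411.8,202.5),.056),("c0 flat",D["top"],(178.4,194.7),.034),("c3 tall",t3,(287.6,195.9),.104)):
    for hi in (150,160): print(n,rect(c,panel(c,p,80,hi),z))
for n,c,p,z in(("c0 base",D["side"],(309.7,188.5),.048),("c0 tall",D["side"],(364,246),.056),("c3 tall",a3,(308.6,170.8),.104)):
    for hi in (185,):
        print(n,"side",rect(c,panel(c,p,100,hi),z))
x=t3["color"].min(2);print("cols x=287 rows",[(r,int(x[r,287])) for r in range(174,224)])
E
```

```text
c0 base [514.63  13.7  514.65  13.65  38.14  77.98  86.53]
c0 base [514.69  13.71 514.69  13.62  40.84  80.33  86.74]
c0 tall [ 502.3  -328.42  502.2  -328.27   40.27   79.97   70.82]
c0 tall [ 502.29 -328.49  502.24 -328.41   42.41   82.21   71.16]
c0 flat [5.3131e+02 3.2441e+02 5.3140e+02 3.2431e+02 7.8930e+01 3.9470e+01
 1.6000e-01]
c0 flat [5.3129e+02 3.2436e+02 5.3126e+02 3.2427e+02 8.1440e+01 4.1620e+01
 2.7000e-01]
c3 tall [512.63  13.68 512.56  13.69  35.8   75.56  87.19]
c3 tall [512.64  13.69 512.61  13.71  38.2   78.32  86.95]
c0 base side [496.48 -51.88 497.01 -15.81 289.23 202.87  60.81]
c0 tall side [ 502.98 -327.43  503.06 -327.39   31.22   74.18   70.39]
c3 tall side [513.21  14.57 513.15  14.69  25.64  68.77  86.37]
cols x=287 rows [(174, 50), (175, 62), (176, 74), (177, 98), (178, 156), (179, 189), (180, 192), (181, 181), (182, 161), (183, 144), (184, 139), (185, 140), (186, 139), (187, 138), (188, 140), (189, 139), (190, 141), (191, 141), (192, 141), (193, 141), (194, 141), (195, 140), (196, 140), (197, 140), (198, 140), (199, 139), (200, 140), (201, 139), (202, 140), (203, 140), (204, 140), (205, 141), (206, 140), (207, 140), (208, 139), (209, 140), (210, 143), (211, 156), (212, 176), (213, 190), (214, 187), (215, 153), (216, 97), (217, 62), (218, 56), (219, 51), (220, 50), (221, 48), (222, 49), (223, 46)]
```

The panel centroids also give tall about −2.0 mm in x and 0 in y relative to base. I'll regrasp and shift it +2 mm.

{"fn": "move_arm", "kwargs": {"steps": [[[0,0,0.05],0,1],[[0,-0.02,0.1],0,1],[[0,-0.07,0.11],0,1],[[-0.01,-0.12,0.11],-0.05,1],[[-0.022,-0.17,0.11],-0.05,1]]}}

```text
clock: 15.87
eef_pos: [0.5172, 0.1911, 0.1787]
tcp_rot: [179.8, 0.4, 176.5]
ft_force: [-0.3, -1.6, 0.1]
gripper_width: 0.0852
finger_force: 0.0
```

{"fn": "move_arm", "kwargs": {"steps": [[[0,-0.05,0],0,1],[[0,-0.1,0],0,1],[[0,-0.15,0],0,1],[[0,-0.2,0],0,1],[[0,-0.243,0],0,1]]}}

```text
clock: 16.28
eef_pos: [0.5144, 0.0064, 0.1769]
tcp_rot: [180.0, 0.2, 176.5]
ft_force: [0.4, 0.5, 0.8]
gripper_width: 0.0856
finger_force: 0.0
```

{"fn": "move_arm", "kwargs": {"steps": [[[0,0,0],0,1],[[0,0,0],0,1],[[0,0,0],0,1],[[0,0,-0.02],0,1],[[0,0,-0.04],0,1]]}}

```text
clock: 16.7
eef_pos: [0.5159, 0.0137, 0.1461]
tcp_rot: [179.9, 0.3, 176.9]
ft_force: [0.5, 0.0, -0.9]
gripper_width: 0.0854
finger_force: 0.0
```

{"fn": "move_arm", "kwargs": {"steps": [[[0,0,-0.03],0,1],[[0,0,-0.06],0,1],[[0,0,-0.08],0,1],[[0,0,-0.088],0,1],[[0,0,-0.088],0,1]]}}

```text
clock: 17.12
eef_pos: [0.513, 0.0133, 0.0774]
tcp_rot: [-180.0, -0.2, 177.0]
ft_force: [-0.4, 0.4, 0.1]
gripper_width: 0.0855
finger_force: 0.0
```

{"fn": "move_arm", "kwargs": {"steps": [[[0,0,0],0,1],[[0,0,0],0,1],[[0,0,0],0,1],[[0,0,0],0,1],[[0,0,0],0,1]]}}

```text
clock: 17.53
eef_pos: [0.5149, 0.012, 0.0794]
tcp_rot: [180.0, 0.1, 176.8]
ft_force: [0.5, 0.5, -0.4]
gripper_width: 0.0853
finger_force: 0.0
```

{"fn": "move_arm", "kwargs": {"steps": [[[0,0,0],0,1],[[0,0,0],0,1],[[0,0,0],0,1],[[0,0,0],0,1],[[0,0,0],0,1]]}}

```text
clock: 17.95
eef_pos: [0.5142, 0.0119, 0.0785]
tcp_rot: [-180.0, -0.0, 176.8]
ft_force: [0.6, 0.6, 0.7]
gripper_width: 0.0856
finger_force: 0.0
```

{"fn": "move_arm", "kwargs": {"steps": [[[0,0.0026,0],0,1],[[0,0.0026,0],0,1],[[0,0.0026,0],0,1],[[0,0.0026,0],0,0.8],[[0,0.0026,0],0,0.7]]}}

```text
clock: 18.37
eef_pos: [0.5142, 0.0139, 0.0785]
tcp_rot: [-180.0, -0.0, 176.8]
ft_force: [0.5, -0.3, -0.1]
gripper_width: 0.0639
finger_force: 0.0
```

{"fn": "move_arm", "kwargs": {"steps": [[[0,0,0],0,0.6],[[0,0,0],0,0.5],[[0,0,0],0,0.3],[[0,0,0],0,0.2],[[0,0,0],0,0.2]], "newtons": 30}}

```text
clock: 18.78
eef_pos: [0.5144, 0.0141, 0.0787]
tcp_rot: [180.0, 0.0, 176.8]
ft_force: [0.9, 0.1, 1.5]
gripper_width: 0.0557
finger_force: 33.0
```

{"fn": "move_arm", "kwargs": {"steps": [[[0,0,0],0,0.2],[[0,0,0],0,0.2],[[0,0,0.002],0,0.2],[[0,0,0.004],0,0.2],[[0,0,0.005],0,0.2]]}}

```text
clock: 19.2
eef_pos: [0.5134, 0.0135, 0.0819]
tcp_rot: [-180.0, -0.1, 176.8]
ft_force: [-0.9, 0.9, -1.8]
gripper_width: 0.0556
finger_force: 32.6
```

{"fn": "move_arm", "kwargs": {"steps": [[[0,0,0],0,0.2],[[0.001,0,0],0,0.2],[[0.0027,0,0],0,0.2],[[0.0027,0,0],0,0.2],[[0.0027,0,0],0,0.2]]}}

```text
clock: 19.62
eef_pos: [0.5163, 0.0139, 0.0822]
tcp_rot: [-180.0, -0.0, 176.8]
ft_force: [0.5, 1.0, -2.6]
gripper_width: 0.0557
finger_force: 32.6
```

```bash
python3 - <<'E'
from cmp import *
s=state();print(s["eef_pos"],s["tcp_rot"],s["ft_force"])
a=cam("side")
print("tall right",off(a,.05,-.028,np.arange(.058,.102,.004),2,-1))
print("base right",off(a,.05,-.028,np.arange(.036,.049,.004),2,-1))
for z in(.02,.026,.032,.066,.074,.08): 
    u,v,g=prof(a,-.05,-.028,z,2); print(round(z,3),g[::2].astype(int).tolist())
E
```

```text
[0.51631428 0.01386706 0.08221715] [-1.79993992e+02 -2.61214166e-03  1.76818220e+02] [ 0.49489568  0.97292513 -2.55938996]
tall right [(np.float64(0.058), np.float64(0.23), 8), (np.float64(0.062), np.float64(0.2), 9), (np.float64(0.066), np.float64(0.18), 9), (np.float64(0.07), np.float64(0.21), 10), (np.float64(0.074), np.float64(0.18), 10), (np.float64(0.078), np.float64(0.2), 10), (np.float64(0.082), np.float64(0.14), 10), (np.float64(0.086), np.float64(0.17), 10), (np.float64(0.09), np.float64(0.1), 9), (np.float64(0.094), np.float64(-0.07), 7), (np.float64(0.098), np.float64(-0.21), 6)]
base right [(np.float64(0.036), np.float64(1.92), 4), (np.float64(0.04), np.float64(0.86), 4), (np.float64(0.044), np.float64(0.05), 5), (np.float64(0.048), np.float64(0.15), 6)]
0.02 [89, 93, 98, 106, 114, 124, 130, 138, 143, 147, 149, 148, 146, 143, 142, 140, 138]
0.026 [108, 113, 118, 123, 127, 131, 133, 137, 143, 150, 153, 154, 155, 154, 154, 154, 154]
0.032 [125, 127, 130, 132, 132, 132, 132, 133, 138, 143, 148, 150, 152, 153, 153, 153, 153]
0.066 [132, 139, 143, 146, 146, 145, 144, 144, 146, 148, 150, 152, 153, 154, 155, 154, 154]
0.074 [154, 154, 148, 143, 140, 138, 139, 141, 144, 148, 151, 154, 154, 154, 155, 155, 154]
0.08 [143, 143, 140, 137, 135, 136, 137, 141, 146, 150, 153, 154, 154, 154, 154, 154, 154]
```

{"fn": "move_arm", "kwargs": {"steps": [[[0,0,-0.001],0,0.2],[[0,0,-0.002],0,0.2],[[0,0,-0.003],0,0.2],[[0,0,-0.004],0,0.2],[[0,0,-0.005],0,0.2]]}}

```text
clock: 20.08
eef_pos: [0.5161, 0.0139, 0.0786]
tcp_rot: [-180.0, -0.0, 176.8]
ft_force: [-2.4, -0.4, 5.4]
gripper_width: 0.0556
finger_force: 33.5
```

{"fn": "move_arm", "kwargs": {"steps": [[[0,0,0],0,0.2],[[0,0,0],0,0.2],[[0,0,0],0,0.2],[[0,0,0],0,0.2],[[0,0,0],0,0.2]]}}

```text
clock: 20.5
eef_pos: [0.5162, 0.0139, 0.0787]
tcp_rot: [180.0, -0.0, 176.8]
ft_force: [-1.0, -0.3, 1.8]
gripper_width: 0.0557
finger_force: 32.9
```

{"fn": "move_arm", "kwargs": {"steps": [[[0,0,0],0,0.7],[[0,0,0],0,0.8],[[0,0,0],0,1],[[0,0,0],0,1],[[0,0,0],0,1]]}}

```text
clock: 20.92
eef_pos: [0.5165, 0.0139, 0.0786]
tcp_rot: [180.0, 0.0, 176.8]
ft_force: [-0.7, 0.1, 0.3]
gripper_width: 0.0855
finger_force: 0.0
```

{"fn": "move_arm", "kwargs": {"steps": [[[0,0,0.03],0,1],[[0,0,0.08],0,1],[[0,0,0.12],0,1],[[0,0.03,0.14],0,1],[[0,0.07,0.14],0,1]]}}

```text
clock: 21.33
eef_pos: [0.5202, 0.0636, 0.1886]
tcp_rot: [179.9, 0.6, 176.4]
ft_force: [0.3, 0.2, 1.1]
gripper_width: 0.0856
finger_force: 0.0
```

{"fn": "move_arm", "kwargs": {"steps": [[[0,0.05,0],0,1],[[0.005,0.1,0],0.025,1],[[0.01,0.15,0],0.052,1],[[0.015,0.2,-0.02],0.052,1],[[0.02,0.24,-0.05],0.052,1]]}}

```text
clock: 21.75
eef_pos: [0.5332, 0.2515, 0.1485]
tcp_rot: [179.7, 0.3, -179.9]
ft_force: [-0.3, 1.1, -0.1]
gripper_width: 0.085
finger_force: 0.0
```

{"fn": "move_arm", "kwargs": {"steps": [[[0,0.04,-0.03],0,1],[[0,0.08,-0.06],0,1],[[0,0.103,-0.08],0,1],[[0,0.1035,-0.08],0,1],[[0,0.1035,-0.08],0,1]]}}

```text
clock: 22.17
eef_pos: [0.5297, 0.325, 0.0845]
tcp_rot: [-179.9, -0.1, -179.9]
ft_force: [0.3, -0.3, -0.4]
gripper_width: 0.0855
finger_force: 0.0
```

{"fn": "move_arm", "kwargs": {"steps": [[[0,0,0],0,1],[[0,0,0],0,1],[[0,0,0],0,1],[[0,0,0],0,1],[[0,0,0],0,1]]}}

```text
clock: 22.58
eef_pos: [0.532, 0.3231, 0.087]
tcp_rot: [180.0, 0.1, 179.8]
ft_force: [0.3, 0.6, -0.2]
gripper_width: 0.0856
finger_force: 0.0
```

```bash
python3 - <<'E'
from seg2 import *
import pickle
s=state();print(s["eef_pos"],s["tcp_rot"])
t=cam("top");a=cam("side");pickle.dump((t,a,s),open("c4.pkl","wb"))
z=.104;p=proj(t,[.5146,.014,z]);q=proj(a,[.5146,.014,z])
for thr in(115,130): print("top",*lid(t,p,thr,z))
for thr in(195,205): print("side",*lid(a,q,thr,z))
E
```

```text
[0.53203562 0.32312853 0.08698414] [1.79965770e+02 6.86925212e-02 1.79836037e+02]
top [514.69244385  13.9896431 ] (103.5123519897461, 59.98334884643555) -3.6376724243164062
top [514.60620117  13.94608688] (101.88276672363281, 58.56458282470703) -3.6326065063476562
side [514.93231201  11.70919418] (101.6307373046875, 59.597415924072266) -3.4321441650390625
side [514.75598145  11.83893967] (99.86911010742188, 56.61738586425781) -3.329620361328125
```

{"fn": "move_arm", "kwargs": {"steps": [[[-0.001,0.0013,-0.03],0,1],[[-0.001,0.0013,-0.06],0,1],[[-0.001,0.0013,-0.08],0,1],[[-0.001,0.0013,-0.092],0,1],[[-0.001,0.0013,-0.0975],0,1]]}}

```text
clock: 23.1
eef_pos: [0.5294, 0.3243, 0.0113]
tcp_rot: [-179.9, -0.1, 179.9]
ft_force: [0.5, 0.8, 0.1]
gripper_width: 0.0855
finger_force: 0.0
```

{"fn": "move_arm", "kwargs": {"steps": [[[0,0,0],0,1],[[0,0,0],0,1],[[0,0,0],0,1],[[0,0,0],0,1],[[0,0,0],0,1]]}}

```text
clock: 23.52
eef_pos: [0.5312, 0.3255, 0.014]
tcp_rot: [179.9, 0.1, 179.9]
ft_force: [0.7, -0.3, -0.1]
gripper_width: 0.0854
finger_force: 0.0
```

{"fn": "move_arm", "kwargs": {"steps": [[[0,0,0],0,0.7],[[0,0,0],0,0.6],[[0,0,0],0,0.5],[[0,0,0],0,0.3],[[0,0,0],0,0.2]]}}

```text
clock: 23.93
eef_pos: [0.5308, 0.3252, 0.0134]
tcp_rot: [180.0, 0.0, 179.9]
ft_force: [-0.8, 1.3, 1.9]
gripper_width: 0.0555
finger_force: 34.0
```

{"fn": "move_arm", "kwargs": {"steps": [[[0,0,0],0,0.2],[[0,0,0],0,0.2],[[0,0,0],0,0.2],[[0,0,0],0,0.2],[[0,0,0],0,0.2]]}}

```text
clock: 24.35
eef_pos: [0.5308, 0.3252, 0.0133]
tcp_rot: [180.0, 0.0, 179.9]
ft_force: [-0.8, -0.2, 4.3]
gripper_width: 0.0554
finger_force: 34.2
```

{"fn": "move_arm", "kwargs": {"steps": [[[0,0,0.015],0,0.2],[[0,0,0.05],0,0.2],[[0,0,0.1],0,0.2],[[0,0,0.15],0,0.2],[[0,0,0.196],0,0.2]]}}

```text
clock: 24.77
eef_pos: [0.5298, 0.3244, 0.1612]
tcp_rot: [-179.9, -0.1, 179.9]
ft_force: [1.0, 0.0, -1.4]
gripper_width: 0.0557
finger_force: 33.6
```

{"fn": "move_arm", "kwargs": {"steps": [[[0,-0.04,0],0,0.2],[[-0.005,-0.09,0],-0.025,0.2],[[-0.01,-0.14,0],-0.05,0.2],[[-0.015,-0.19,0],-0.052,0.2],[[-0.022,-0.24,0],-0.052,0.2]]}}

```text
clock: 25.18
eef_pos: [0.513, 0.143, 0.1597]
tcp_rot: [-180.0, -0.0, 176.8]
ft_force: [1.3, -1.1, -0.7]
gripper_width: 0.0556
finger_force: 33.6
```

{"fn": "move_arm", "kwargs": {"steps": [[[0,-0.05,0],0,0.2],[[0,-0.1,0],0,0.2],[[0,-0.14,0],0,0.2],[[0,-0.165,0],0,0.2],[[0,-0.175,0],0,0.2]]}}

```text
clock: 25.6
eef_pos: [0.5127, 0.0088, 0.1597]
tcp_rot: [-179.9, -0.1, 176.4]
ft_force: [-0.0, 0.1, -0.9]
gripper_width: 0.0555
finger_force: 33.6
```

{"fn": "move_arm", "kwargs": {"steps": [[[0,0,0],0,0.2],[[0,0,0],0,0.2],[[0,0,0],0,0.2],[[0,0,0],0,0.2],[[0,0,0],0,0.2]]}}

```text
clock: 26.02
eef_pos: [0.514, 0.0158, 0.1598]
tcp_rot: [180.0, -0.0, 177.0]
ft_force: [1.0, 1.0, -1.1]
gripper_width: 0.0555
finger_force: 33.6
```

{"fn": "move_arm", "kwargs": {"steps": [[[0,0,-0.015],0,0.2],[[0,0,-0.03],0,0.2],[[0,0,-0.035],0,0.2],[[0,0,-0.04],0,0.2],[[0,0,-0.04],0,0.2]]}}

```text
clock: 26.43
eef_pos: [0.5128, 0.0136, 0.1283]
tcp_rot: [-179.9, -0.2, 176.8]
ft_force: [-0.4, -0.1, -0.6]
gripper_width: 0.0554
finger_force: 33.6
```

{"fn": "move_arm", "kwargs": {"steps": [[[0,0,0],0,0.2],[[0,0,0],0,0.2],[[0,0,0],0,0.2],[[0,0,0],0,0.2],[[0,0,0],0,0.2]]}}

```text
clock: 26.85
eef_pos: [0.5143, 0.0138, 0.1303]
tcp_rot: [180.0, 0.0, 176.8]
ft_force: [-0.1, 0.1, -1.1]
gripper_width: 0.0557
finger_force: 33.6
```

```bash
python3 - <<'E'
from cmp import *
a=cam("side");pickle.dump(a,open("c5.pkl","wb"))
r=lambda L:[(float(round(z,3)),float(o),k) for z,o,k in L]
print("tall right",r(off(a,.05,-.028,np.arange(.058,.102,.006),2,-1)))
print("flat right",r(off(a,.05,-.028,np.arange(.118,.15,.004),2,-1)))
for z in(.066,.074,.08,.086,.118,.122,.126,.13,.134): 
    u,v,g=prof(a,-.05,-.028,z,2); print(round(z,3),g[::2].astype(int).tolist())
E
```

```text
tall right [(0.058, 0.17, 9), (0.064, 0.11, 9), (0.07, 0.15, 9), (0.076, 0.15, 10), (0.082, 0.18, 10), (0.088, 0.25, 9), (0.094, -0.0, 8), (0.1, 0.11, 8)]
flat right [(0.118, -0.81, 5), (0.122, 0.14, 4), (0.126, 0.32, 5), (0.13, 0.3, 4), (0.134, 0.24, 4), (0.138, 0.27, 4), (0.142, 0.18, 5), (0.146, 0.28, 9)]
0.066 [128, 132, 132, 134, 136, 138, 139, 141, 143, 147, 151, 152, 151, 153, 155, 155, 154]
0.074 [144, 144, 141, 138, 138, 137, 137, 140, 145, 149, 151, 152, 153, 154, 154, 154, 154]
0.08 [138, 138, 137, 135, 135, 135, 137, 141, 145, 150, 152, 154, 154, 154, 153, 153, 153]
0.086 [132, 135, 135, 134, 133, 134, 136, 141, 145, 149, 152, 154, 155, 156, 155, 154, 155]
0.118 [131, 137, 143, 150, 154, 156, 157, 157, 156, 151, 145, 137, 131, 126, 123, 121, 120]
0.122 [146, 153, 156, 158, 158, 157, 155, 152, 150, 148, 147, 144, 142, 140, 140, 139, 137]
0.126 [160, 163, 161, 159, 157, 154, 151, 148, 147, 147, 149, 151, 152, 152, 151, 151, 151]
0.13 [159, 160, 159, 156, 153, 148, 145, 143, 145, 147, 150, 152, 152, 153, 154, 154, 154]
0.134 [143, 146, 145, 144, 143, 141, 139, 140, 142, 145, 147, 150, 152, 153, 154, 154, 154]
```

{"fn": "move_arm", "kwargs": {"steps": [[[0,0,-0.004],0,0.2],[[0,0,-0.008],0,0.2],[[0,0,-0.011],0,0.2],[[0,0,-0.013],0,0.2],[[0,0,-0.014],0,0.2]]}}

```text
clock: 27.32
eef_pos: [0.5136, 0.0137, 0.1189]
tcp_rot: [-180.0, -0.1, 176.8]
ft_force: [0.1, 0.2, -0.2]
gripper_width: 0.0555
finger_force: 33.6
```

{"fn": "move_arm", "kwargs": {"steps": [[[0,0,-0.0005],0,0.2],[[0,0,-0.001],0,0.2],[[0,0,-0.0015],0,0.2],[[0,0,-0.002],0,0.2],[[0,0,-0.0022],0,0.2]]}}

```text
clock: 27.73
eef_pos: [0.514, 0.0138, 0.1178]
tcp_rot: [180.0, 0.0, 176.8]
ft_force: [-0.4, 0.0, -1.5]
gripper_width: 0.0552
finger_force: 33.6
```

{"fn": "move_arm", "kwargs": {"steps": [[[0,0,-0.0005],0,0.2],[[0,0,-0.001],0,0.2],[[0,0,-0.001],0,0.2],[[0,0,-0.001],0,0.2],[[0,0,-0.001],0,0.2]]}}

```text
clock: 28.15
eef_pos: [0.5141, 0.0138, 0.1173]
tcp_rot: [180.0, 0.0, 176.8]
ft_force: [-0.3, 1.0, 2.0]
gripper_width: 0.0556
finger_force: 33.9
```

{"fn": "move_arm", "kwargs": {"steps": [[[0,0,-0.0003],0,0.2],[[0,0,-0.0007],0,0.2],[[0,0,-0.001],0,0.2],[[0,0,-0.001],0,0.2],[[0,0,-0.001],0,0.2]]}}

```text
clock: 28.57
eef_pos: [0.5141, 0.0138, 0.1172]
tcp_rot: [180.0, -0.0, 176.8]
ft_force: [-2.7, -0.5, 7.1]
gripper_width: 0.0556
finger_force: 34.7
```

Contact at the expected height. I'll release, retreat and check.

{"fn": "move_arm", "kwargs": {"steps": [[[0,0,0.0008],0,0.2],[[0,0,0.0008],0,0.4],[[0,0,0.0008],0,0.75],[[0,0,0.0008],0,1],[[0,0,0.0008],0,1]]}}

```text
clock: 28.98
eef_pos: [0.514, 0.0137, 0.1165]
tcp_rot: [-180.0, 0.0, 176.8]
ft_force: [-0.3, -0.3, 0.1]
gripper_width: 0.0848
finger_force: 0.0
```

{"fn": "move_arm", "kwargs": {"steps": [[[0,0,0],0,1],[[0,0,0.02],0,1],[[0,0,0.06],0,1],[[0,0,0.11],0,1],[[0,0.02,0.14],0,1]]}}

```text
clock: 29.4
eef_pos: [0.5153, 0.025, 0.2248]
tcp_rot: [-179.9, 0.2, 176.5]
ft_force: [1.4, -0.1, 0.2]
gripper_width: 0.0855
finger_force: 0.0
```

{"fn": "move_arm", "kwargs": {"steps": [[[0,0.05,0],0,1],[[0,0.1,0],0,1],[[0,0.15,0],0,1],[[0,0.2,0],0,1],[[0,0.25,0],0,1]]}}

```text
clock: 29.82
eef_pos: [0.5137, 0.2179, 0.2219]
tcp_rot: [180.0, 0.0, 176.8]
ft_force: [0.9, -0.4, 0.0]
gripper_width: 0.0855
finger_force: 0.0
```

{"fn": "move_arm", "kwargs": {"steps": [[[0,0.04,0],0,1],[[0,0.07,0],0,1],[[0,0.08,0],0,1],[[0,0.08,0],0,1],[[0,0.08,0],0,1]]}}

```text
clock: 30.23
eef_pos: [0.5141, 0.2747, 0.2214]
tcp_rot: [-179.9, -0.0, 176.8]
ft_force: [-0.5, -0.3, 0.3]
gripper_width: 0.0856
finger_force: 0.0
```

```bash
python3 - <<'E'
from seg2 import *
import pickle
s=state();print(s["eef_pos"],s["tcp_rot"])
t=cam("top");a=cam("side");pickle.dump((t,a,s),open("c6.pkl","wb"))
z=.138;p=proj(t,[.5146,.014,z]);q=proj(a,[.5146,.014,z])
for thr in(115,130): print("top",*lid(t,p,thr,z))
for thr in(195,205): print("side",*lid(a,q,thr,z))
A=cv2.resize(t["color"][150:260,240:340],None,fx=4,fy=4,interpolation=2);B=cv2.resize(a["color"][130:240,260:360],None,fx=4,fy=4,interpolation=2)
cv2.imwrite("pics/final.png",np.hstack([A,B])[:,:,::-1])
E
```

```text
[0.5141231  0.27474524 0.2214264 ] [-1.79894147e+02 -1.99510086e-02  1.76782416e+02]
top [514.69482422  13.2991066 ] (102.83138275146484, 59.95016098022461) -3.1217498779296875
top [514.7522583   13.27161407] (101.4205322265625, 58.576087951660156) -3.1024322509765625
side [514.43933105  11.32897568] (100.68812561035156, 60.18428039550781) -3.2441940307617188
side [514.26867676  11.22543907] (98.97953033447266, 57.09665298461914) -3.1992416381835938
```

View pics/final.png

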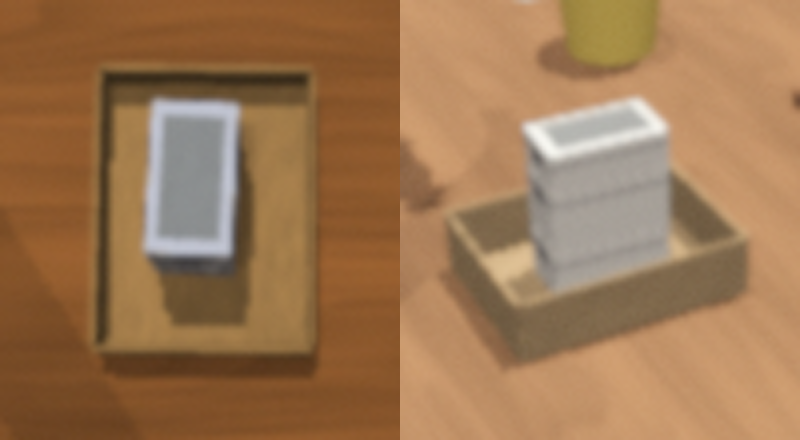

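The column stands flush: lids read x 514.6 / 514.6 / 514.7 mm and y 13.95 / 13.95 / 13.3 mm from base to flat, with yaw within 0.5°. Both sides are upright and the arm is clear.

```bash
python3 -c "
from h import *
print(ctrl.job_done())"
```

```text
the job is handed in; nothing more can be done
None
```

Job handed in at about 30 s on the clock: both long sides are upright, and the tall and flat cases are stacked on the base case, within about 0.7 mm of flush by camera; the tall case went down about 2 mm off at first, so I regripped it and moved it before adding the flat case.

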